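# Prop open the mill's guard hood and zero its burr dial

## Task

Zero the grain mill: take the blue-handled prop pin from its wooden stand, push the orange roller on the clear guard hood over to the left with it to swing the hood up, and drop the pin into the grey socket so that the hood stays propped on it. Then turn the red dial under the hood clockwise until you feel the burrs meet and press lightly on for a moment (about 0.2 N m), never jamming them, and leave the dial there with the hood still propped open. Do not force the pin against the mill, and leave the things around it where they are.

Things in the scene. Friction and masses are not known exactly. Their poses are not given: they have to be found in the camera images.
- mill: Grain mill, fixed. Origin at worktop level; x roughly to the robot's left, y roughly towards the robot. White deck, 50 mm high, x -90..38, y -50..50 mm, with the dial under the clear hood; behind it (x 38..104) a 24 mm high step, over which the open hood stands. Grey motor body and white hopper (142 mm high) at y -48..-153. The socket block is at its +y side.
- hinge (a point): Middle of the hood's hinge line, at mill x 30, y 0, 50 mm above the worktop; the hinge runs along mill y. Axes as the mill's.
- hood (a joint): Angle of the clear hood (104 mm from hinge to free end, 84 wide, 71 high), rad: 0 shut, 1.9 fully open; its free end swings up and towards mill +x. A spring pulls it shut from any angle: it never stays open by itself. With the pin seated it rests at about 1.6 to 1.75.
- stub (a point): Point on the axis of the orange roller, 12 mm thick, free-turning, on the hood's side along mill y (y 47 to 97; point at y 74, as the socket). Swings with the hood, 50 mm from the hinge: shut it is 45 mm to -x of the hinge and 21 mm above deck level; at 1.75 rad, 29 mm to +x and 41 above. The upright pin's side pushes it to mill +x (1 to 4 N). No deck below it, only worktop and socket block.
- socket (a point): Centre of the mouth of the round hole in the grey socket block (46 x 46 mm, top level with the deck at 50 mm): 17 mm wide, 28 mm deep, mouth chamfered 3 mm. At mill x 47, y 74. Axes as the mill's. The pin standing here, with the roller on its +x side, holds the hood open.
- prop_grip (a point): Centre of the loose pin's blue square grip, 20 x 20 x 46 mm, 97 mm above its foot; x and y axes square to the grip's faces, z up along the pin. Pin 120 mm long, about 70 g; steel shank 14 mm thick below the grip, with a 24 mm collar 71 mm above the foot; the last 5 mm taper to 10 mm.
- prop_foot (a point): Centre of the pin's foot (lower end). At the start the pin stands upright in the stand with its foot 6 mm above the worktop.
- stand: Wooden stand, fixed, 64 x 64 x 32 mm high, origin under its centre, with a 17 mm wide, 26 mm deep round hole that holds the pin at the start.
- dial_grip (a point): Place to grip the red dial, on its vertical axis, 97 mm above the worktop: a wing 40 mm long (this point's x), 12 thick (y), 42 high, its top 15 mm above this point, on a black disc 42 mm wide whose top is 27 mm below it. Axis at mill x -24, y 0, 54 mm from the hinge: open fingers no wider than 60 mm near the open hood. Axes turn with the dial.
- dial (a joint): Turn of the dial against the burr carrier, rad, growing clockwise seen from above. Friction about 0.035 N m until the burrs meet, some 0.7 to 1.3 rad clockwise from the start, not known beforehand (within one grasp); from then on this value stays and the carrier winds up.
- burr (a joint): Wind-up of the burr carrier under the dial, rad, clockwise, a spring of 0.8 N m per rad (0.25 rad = 0.2 N m). About 0.04 while the dial turns freely; grows once the burrs have met and are pressed on: 0.12 to 0.45 (0.1 to 0.36 N m) is right, above 0.45 they are jammed. It springs back when the dial is let go.
- spice_red: Bystander: small glass spice jar with a red cap, 45 mm wide, 106 high, origin under its centre.
- tin_low: Bystander: low round food tin, 75 mm wide, 58 high, origin under its centre.
- onion_brown: Bystander: brown onion, 75 mm wide, 77 high, origin under its centre.

How it is judged:
By the outcome, as a careful person would: the job done as asked, in the order asked, and still so for the second after the job is handed in, with the robot touching nothing.
It also fails if it takes over 72 s, if anything falls off the work surface, if the arm or the gripper's body presses on something with over 40 N, if the wrist force passes 120 N, or if a joint passes its speed limit or range.

## Robot

A 6-joint arm with a two-finger parallel gripper is mounted at the origin on a cart in front of the work surface, level with it; the furniture and walls round the work are solid. World frame = base frame: x ahead of the robot, y to its left, z up, the work surface at z = 0. Lengths are in m, angles in degrees, forces in N, time in s.
With the tool pointing down it reaches from about 0.375 to 0.9 m from the base axis. Payload 3.1 kg.
Tool frame: the origin (TCP) lies at the very end of the fingers, on their centre line; the grasp point (between the pads) lies 19 mm behind it; z points along the fingers, y is the direction in which the jaws open and shut (so a half turn about z gives the same grasp; the last joint's range is limited). The gripper opens to 87 mm and grips with 3 to 60 N. Pads are 19 mm wide; open, the fingers measure 117 mm over their backs; the gripper's body (75 mm by 190 mm) begins 51 mm behind the grasp point.
Start: joints at [-85.972, 30.224, 82.088, -0, 67.689, -10.227], TCP at [0.154, -0.606, 0.223] pointing down, gripper open.
Joint ranges: [-176.69, 176.69], [-43.24, 126.21], [12.49, 139.97], [-82, 262], [0, 151.66], [-163.58, 163.58]. Speed limits (degrees/s): [159.86, 159.86, 180, 180, 180, 180].

## Interface

Orientations are given as a 3x3 rotation matrix whose columns are the frame's x, y, z axes.
In Python, from rig import readout, capture, camera_model, bot, spot_in, regions_of gives the robot as it stands.
- The arm moves only by the tool send_rows, never from a script. Its argument "moves" is a list that holds one entry, the list of rows, each a list of 7 numbers: the turn, a rotation vector about the tool's x, y, z in degrees, then the shift along the tool's x, y, z in cm, then the opening, from -1 (shut) to 1 (fully open). A call has exactly 5 rows; each row shifts and turns the commanded pose from where the row before left it, along the tool's axes as they then stand; what a row does not reach is not made up. A row lasts 1/10 s, in which the tool goes at most 50 mm and 8.59 degrees, less where a joint would pass 70% of its speed; a pose out of reach is approached as far as the arm can. A call with a gripper value outside its range is refused whole. The fingers move at their own pace and stop on an object; the grip force is fixed at half the most. Time passes only in rows, so rows that do not move let the fingers close, or fill a call up. It gives the time, the measured TCP pose, the force and the opening at its end, in the units of the state.
- readout.read_state(): the state, without advancing time (a new reading comes with each control period).
- capture(name): name is "scene" or "side" or "wrist"; returns the picture (384x512x3 uint8, blue, green, red); there is no depth.
- camera_model(name): a dict with "camera_matrix" (3x3 intrinsics, pixels), "pose" (4x4, takes a point from camera to world coordinates). Camera axes: x right, y up, looking along -z (the intrinsics and any distortion apply to the point x, -y, -z); pixel columns grow to the right and rows downward; lengths in m; the calibration is good to about 2 mm. A picture is of the moment at which its call begins: read the wrist's pose just before it. camera_model takes no time and is no camera call; for the wrist camera it gives the pose at the moment of the call.
- bot.hand_in(): hands the job in, once; it reports no verdict.
Trained networks look in the newest picture that a camera, given by its name, has taken for a name from the list of things; names that differ only in an ending like _2 or _b are one class to them, and where a whole thing is asked for, a point or a joint stands for the part that bears it (a point fixed in the world has none). Each returns a list of dicts, best first, with "p" (0 to 1); they miss things now and then, are a little off and sometimes report something else, mostly with a low value. They report only what shows in the picture. A call takes as long as a camera call.
- spot_in(camera, thing): "location" ([x, y, z] in m, in world coordinates, good to about 4 mm: the middle of the surface that is visible of it).
- regions_of(camera, thing): "mask" (384x512 bool, what is visible of it).
The state is a dict: "time_s": time; "joint_positions": joint angles; "qvel": joint speeds; "tau": joint torques, N m; "position": TCP position; "tcp_rot": TCP orientation; "force": force on the tool from outside, world axes, zero at the start; "moment": the same for the moment, N m; "opening": opening from 0.0 (shut) to 1.0 (fully open).
Only numpy, scipy, OpenCV 4.12 (cv2) and the standard library are available. Lean on these libraries where they do the work, as an engineer would, in place of code of your own. Each camera call takes 0.05 s, during which the arm holds its last target. There are 200 camera calls.

## Working session

There is one attempt and no reset: what is moved stays moved. The work goes in short steps, Python scripts to look and compute and a tool call to move; the robot and the scene stay as the last step left them, time stands still between calls to the robot, and variables do not carry over. Pictures are saved under pics/ and viewed, about 8 in all and at most 12, crops included, and the job is handed in when it is done.

Besides the shell and the picture viewer there is one more tool, called as name([rows], argument=value, ...), one row to a line, values as JSON. send_rows: Moves the arm, as the interface text tells. Its arguments: {"type":"object","properties":{"moves":{"type":"array","items":{"type":"array","items":{"type":"array","items":{"type":"number"}}}}},"required":["moves"]}

```bash
ls; mkdir -p pics; python3 - <<'E'
from rig import readout,capture,camera_model,spot_in,regions_of
import cv2,numpy as np
s=readout.read_state();print(s)
a=capture("scene");b=capture("side")
cv2.imwrite("pics/1.png",np.vstack([np.hstack([a,b])])[:, :] if 0 else cv2.resize(np.hstack([a,b]),(800,300)))
cv2.imwrite("pics/1s.png",cv2.resize(a,(800,600)));cv2.imwrite("pics/1d.png",cv2.resize(b,(800,600)))
for c in("scene","side"):
  print(c,camera_model(c))
  for n in["mill","hood","stub","socket","prop_grip","prop_foot","stand","dial_grip","spice_red","tin_low","onion_brown","hinge"]:
    try:print(n,[(np.round(d["location"],4).tolist(),round(d["p"],2)) for d in spot_in(c,n)[:2]])
    except Exception as e:print(n,e)
print(readout.read_state()["time_s"])
E
```

```text
pics
{'time_s': 0.0, 'joint_positions': array([-8.59720589e+01,  3.02763336e+01,  8.21542856e+01, -4.56906385e-04,
        6.76894427e+01, -1.02289423e+01]), 'qvel': array([-0.03312508, -0.03417466,  0.08221141, -0.00118655,  0.04997502,
        0.01672332]), 'tau': array([-2.35640837e-04, -4.40044713e+01, -1.76591974e+01,  6.31859712e-02,
        5.80326165e-02, -1.71317083e-04]), 'position': array([ 0.15387668, -0.60502651,  0.22161152]), 'tcp_rot': array([[ 9.69200611e-01,  2.46272515e-01, -1.54551615e-04],
       [ 2.46272293e-01, -9.69198427e-01,  2.08978027e-03],
       [ 3.64864261e-04, -2.06347810e-03, -9.99997804e-01]]), 'force': array([-1.04534037,  0.58181345,  0.32086041]), 'moment': array([ 0.00340082, -0.01468011, -0.01793475]), 'opening': 0.9973038149800639}
scene {'camera_matrix': array([[354.30984331,   0.        , 256.89149676],
       [  0.        , 354.30984331, 190.01631655],
       [  0.        ,   0.        ,   1.        ]]), 'pose': array([[-0.46618418,  0.45414565, -0.75922595, -0.55336068],
       [-0.88458876, -0.22645026,  0.40770457,  0.53447014],
       
[... 896 characters left out ...]
3236,  1.09727593],
       [ 0.00417534,  0.74047975,  0.6720657 ,  1.15397523],
       [ 0.        ,  0.        ,  0.        ,  1.        ]])}
mill [([0.536, -0.0118, 0.0628], 0.71)]
hood [([0.4995, -0.0612, 0.1204], 0.75)]
stub [([0.5102, -0.0621, 0.0707], 0.4), ([0.4496, -0.2863, 0.0338], 0.34)]
socket [([0.5369, -0.0146, 0.0614], 0.96)]
prop_grip [([0.4456, -0.3027, 0.098], 0.65)]
prop_foot [([0.445, -0.3014, 0.0971], 0.6)]
stand [([0.4496, -0.2863, 0.0337], 0.78)]
dial_grip [([0.5115, -0.0569, 0.071], 0.61)]
spice_red [([0.6169, -0.3107, 0.068], 0.87)]
tin_low [([0.5554, -0.4135, 0.0487], 0.76)]
onion_brown [([0.3924, 0.4299, 0.0464], 0.81)]
hinge [([0.5406, -0.0074, 0.0608], 0.64)]
1.3
```

View pics/1s.png

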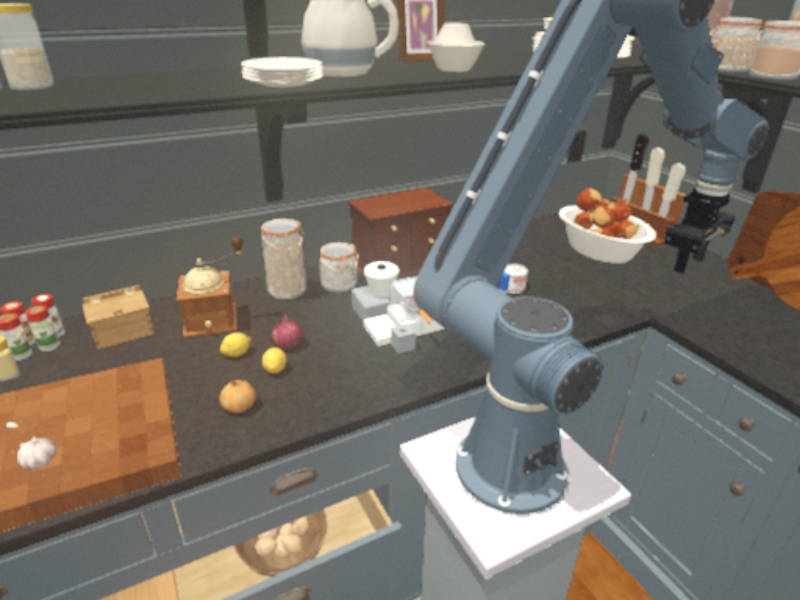

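View pics/1d.png

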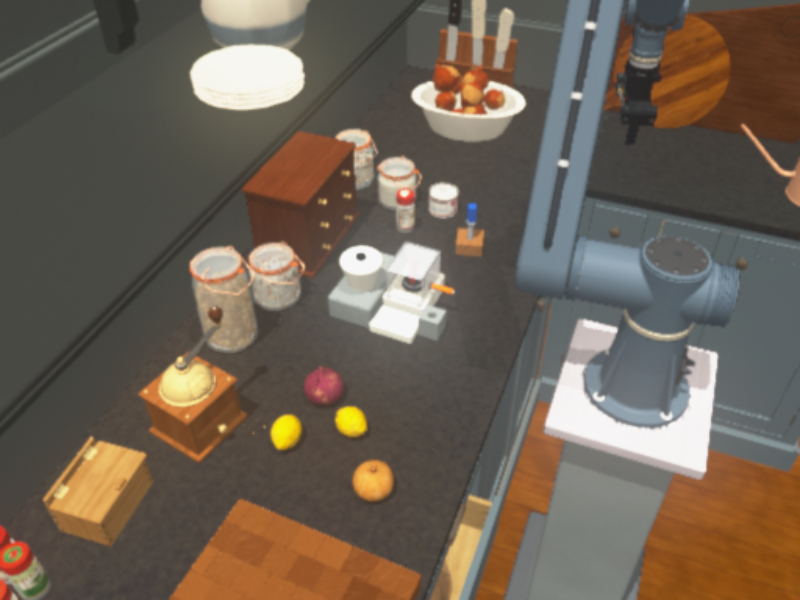

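The side view shows the mill at (400,290) with the roller at (445,291), the socket block at (432,320), the pin in its stand at (471,225), the tin at (444,200), the jar at (405,210) and the onion at (373,480). In the scene view the arm hides the pin. I'll check the wrist camera's geometry next.

```bash
cat >h.py <<'E'
import numpy as np
from rig import readout,capture,camera_model,spot_in,regions_of
def proj(c,P):
    T=np.array(c["pose"]);q=(np.atleast_2d(P)-T[:3,3])@T[:3,:3];q=q*[1,-1,-1]
    u=q@np.array(c["camera_matrix"]).T;return u[:,:2]/u[:,2:]
def ray(c,uv,z):
    T=np.array(c["pose"]);uv=np.atleast_2d(uv)
    d=np.c_[uv,np.ones(len(uv))]@np.linalg.inv(c["camera_matrix"]).T*[1,-1,-1]@T[:3,:3].T
    return T[:3,3]+d*((z-T[2,3])/d[:,2])[:,None]
E
python3 - <<'E'
from h import *
s=readout.read_state();c=camera_model("wrist");T=np.eye(4);T[:3,:3]=s["tcp_rot"];T[:3,3]=s["position"]
print(np.round(np.linalg.inv(T)@c["pose"],3).tolist(),c["camera_matrix"].tolist(),c.keys())
E
```

```text
[[0.001, 0.952, 0.307, 0.083], [1.0, -0.0, -0.001, 0.0], [-0.001, 0.307, -0.952, -0.162], [0.0, 0.0, 0.0, 1.0]] [[278.6743454920172, 0.0, 258.1288171671648], [0.0, 278.6743454920172, 189.41544363317024], [0.0, 0.0, 1.0]] dict_keys(['camera_matrix', 'pose'])
```

send_rows([
  [[0, 0, 0, 3.7, -2.8, -0.6, 1], [0, 0, 0, 3.7, -2.8, -0.6, 1], [0, 0, 0, 3.7, -2.8, -0.6, 1], [0, 0, 0, 3.7, -2.8, -0.6, 1], [0, 0, 0, 3.7, -2.8, -0.6, 1]],
])

```text
time_s: 1.8
position: [0.2996, -0.423, 0.2529]
tcp_rot: [[0.969, 0.246, 0.0], [0.246, -0.969, -0.0], [0.0, 0.0, -1.0]]
force: [0.4, -0.1, 0.3]
opening: 0.996
```

send_rows([
  [[0, 0, 0, 3.7, -2.8, -0.6, 1], [0, 0, 0, 3.7, -2.8, -0.6, 1], [0, 0, 0, 3.7, -2.8, -0.6, 1], [0, 0, 0, 3.7, -2.8, -0.6, 1], [0, 0, 0, 3.7, -2.8, -0.6, 1]],
])

```text
time_s: 2.3
position: [0.4446, -0.2417, 0.2831]
tcp_rot: [[0.969, 0.246, 0.001], [0.246, -0.969, -0.001], [0.0, 0.001, -1.0]]
force: [0.8, 0.2, -0.2]
opening: 1.001
```

send_rows([
  [[0, 0, 0, 3.7, -2.8, -0.6, 1], [0, 0, 0, 3.7, -2.8, -0.6, 1], [0, 0, 7.13, 0, 0, 0, 1], [0, 0, 7.13, 0, 0, 0, 1], [0, 0, 0, 0, 0, 0, 1]],
])

```text
time_s: 2.8
position: [0.5018, -0.1701, 0.2947]
tcp_rot: [[1.0, 0.001, 0.0], [0.001, -1.0, -0.0], [0.0, 0.0, -1.0]]
force: [0.6, 0.1, 0.6]
opening: 1.001
```

```bash
python3 - <<'E'
from h import *
import cv2,pickle
s=readout.read_state();print(s["time_s"],s["position"],s["tcp_rot"].round(3).tolist(),s["force"])
c=camera_model("wrist");a=capture("wrist");cv2.imwrite("pics/2.png",cv2.resize(a,(800,600),interpolation=cv2.INTER_CUBIC))
pickle.dump((a,c),open("w2.pkl","wb"))
for n in["mill","hood","stub","prop_grip","stand","dial_grip"]:
    print(n,[(np.round(d["location"],4).tolist(),round(d["p"],2)) for d in spot_in("wrist",n)[:2]])
E
```

```text
2.8 [ 0.5017657  -0.17012904  0.29465976] [[1.0, 0.001, 0.0], [0.001, -1.0, -0.0], [0.0, 0.0, -1.0]] [0.6118668  0.14434428 0.60315764]
mill [([0.4554, -0.304, 0.1129], 0.72), ([0.5733, -0.0588, 0.1238], 0.56)]
hood [([0.5144, -0.0748, 0.1185], 0.83), ([0.4557, -0.3112, 0.1135], 0.55)]
stub [([0.5153, -0.0777, 0.1199], 0.58)]
prop_grip [([0.4576, -0.3057, 0.1138], 0.85), ([0.5735, -0.0649, 0.1217], 0.75)]
stand [([0.465, -0.3024, 0.036], 0.57)]
dial_grip []
```

View pics/2.png

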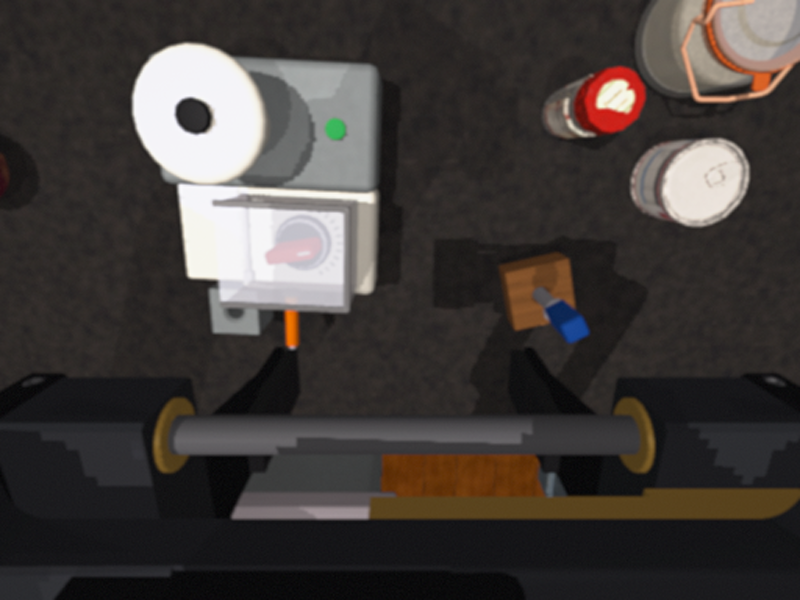

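The wrist view shows the mill at upper left. The socket hole is at (236,311), the roller at (291,328), and the red wing at (290,250) under the hood. The stand is at (540,292) with the pin's grip at (567,323); the jar (610,98) and tin (690,180) are clear of it. I'll enlarge it to refine these.

```bash
python3 - <<'E'
import pickle,cv2,numpy as np
a,c=pickle.load(open("w2.pkl","rb"))
A=cv2.resize(a[110:230,110:250],None,fx=4,fy=4,interpolation=cv2.INTER_CUBIC)
B=cv2.resize(a[150:230,305:385],None,fx=3,fy=3,interpolation=cv2.INTER_CUBIC)
o=np.zeros((480,800,3),np.uint8);o[:480,:560]=A;o[:240,560:]=B
hsv=cv2.cvtColor(a,cv2.COLOR_BGR2HSV)
for n,lo,hi in[("blue",(105,140,60),(130,255,255)),("red",(165,50,60),(180,255,255)),("orange",(5,200,150),(16,255,255))]:
  m=cv2.inRange(hsv,lo,hi); m[240:]=0
  k,l,st,ce=cv2.connectedComponentsWithStats(m)
  for i in range(1,k):
    if st[i,4]>40:
      r=cv2.minAreaRect(np.argwhere(l==i)[:,::-1].astype(np.float32));print(n,st[i],ce[i],r)
cv2.imwrite("pics/3.png",o)
E
```

```text
blue [350 193  28  27 444] [363.38288288 206.11486486] ((363.35369873046875, 205.3170623779297), (29.673015594482422, 18.272329330444336), 51.34019088745117)
orange [453  16  23  30  76] [460.26315789  32.30263158] ((461.31890869140625, 32.5339469909668), (36.40054702758789, 6.7306671142578125), 52.81529235839844)
orange [482  47  11  11  97] [486.50515464  51.43298969] ((487.0, 52.0), (10.0, 10.0), 90.0)
orange [183 199   7  22 150] [185.98 209.78] ((186.0, 209.5), (21.0, 6.0), 90.0)
```

View pics/3.png

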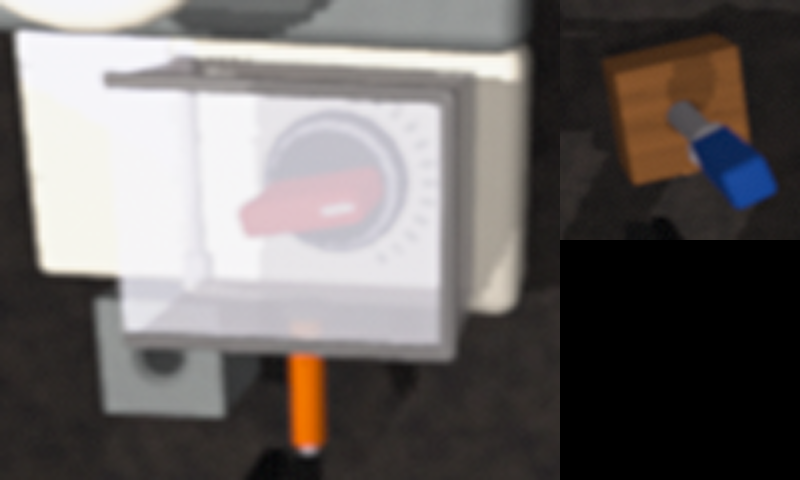

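```bash
cat >fit.py <<'E'
from h import *
import pickle
from scipy.optimize import least_squares
a,c=pickle.load(open("w2.pkl","rb"))
A=lambda p:110+np.array(p)/4
B=lambda p:np.array([305,150])+(np.array(p)-[560,0])/3
def W(q,M):
    C,S=np.cos(q[2]),np.sin(q[2]);M=np.array(M,float)/1e3
    return np.c_[M[:,:2]@np.array([[C,S],[-S,C]])+q[:2],M[:,2]]
def fit(M,uv,x0):
    f=lambda q:(proj(c,W(q,M))-uv).ravel()
    r=least_squares(f,x0,loss="soft_l1");print(r.x[:2].round(4),np.degrees(r.x[2]).round(2));print(r.fun.reshape(-1,2).round(1).tolist());return r.x
M=[(70,97,50),(24,97,50),(47,74,50),(-15,97,71),(-24,0,70),(104,50,24),(104,-50,24),(-90,50,50)]
uv=A([(106,413),(224,416),(162,357),(308,448),(335,180),(40,275),(17,35),(472,305)])
q=fit(M,uv,[.54,-.05,1.57])
print("socket,stub,dial",W(q,[(47,74,50),(-15,74,71),(-24,0,97)]).round(4).tolist())
s=fit([(-32,-32,32),(32,-32,32),(32,32,32),(-32,32,32)],B([(636,184),(617,75),(738,47),(750,145)])[[0,3,2,1]] if 0 else B([(636,184),(750,145),(738,47),(617,75)]),[.45,-.3,-1.2])
g=fit([(-10,-10,126),(10,-10,126),(10,10,126),(-10,10,126)],B([(718,185),(742,208),(778,190),(763,160)]),[.45,-.3,-1])
print(ray(c,B([(751,186)]),.126))
# wing direction at z ~.112 top
print("wing",ray(c,A([(243,210),(378,185)]),.105),ray(c,A([(318,200)]),.112))
print("dial centre",proj(c,W(q,[(-24,0,97)])),"wing top mid", (proj(c,W(q,[(-24,0,112)]))-110)*4,(proj(c,W(q,[(-24,0,70)]))-110)*4)
E
python3 fit.py
```

```text
[ 0.5092 -0.054 ] 87.83
[[0.4, -0.4], [0.2, -0.0], [-0.1, 0.5], [0.8, -1.7], [-1.9, 1.9], [-0.3, 0.1], [-2.1, -4.0], [11.1, 2.1]]
socket,stub,dial [[0.437, -0.0043, 0.05], [0.4347, -0.0662, 0.071], [0.5083, -0.078, 0.097]]
[ 0.4496 -0.3131] -75.85
[[-0.0, -0.1], [0.9, 4.1], [-0.2, -0.6], [-0.4, -0.3]]
[ 0.4478 -0.3125] -143.59
[[0.1, -0.8], [-0.2, 3.0], [1.5, 0.6], [-1.2, -1.2]]
[[ 0.44837072 -0.31273062  0.126     ]]
wing [[ 0.50790197 -0.05872878  0.105     ]
 [ 0.51611383 -0.10256555  0.105     ]] [[ 0.51267975 -0.08480333  0.112     ]]
dial centre [[187.23802042 160.95570938]] wing top mid [[297.48830057 213.76805753]] [[327.4794433  187.74972119]]
```

send_rows([
  [[0, 0, 0, -1.32, 3.55, 2.37, 1], [0, 0, 0, -1.32, 3.55, 2.37, 1], [0, 0, 0, -1.32, 3.55, 2.37, 1], [0, 0, 0, -1.32, 3.55, 2.37, 1], [0, 0, -7.2, 0, 0, 0, 1]],
])

```text
time_s: 3.65
position: [0.446, -0.3163, 0.1967]
tcp_rot: [[0.992, 0.124, -0.004], [0.124, -0.992, 0.002], [-0.004, -0.002, -1.0]]
force: [-0.5, 1.3, 0.5]
opening: 0.997
```

send_rows([
  [[0, 0, -7.2, 0, 0, 0, 1], [0, 0, -7.2, 0, 0, 0, 1], [0, 0, -7.2, 0, 0, 0, 1], [0, 0, -7.2, 0, 0, 0, 1], [0, 0, 0, 0, 0, 0, 1]],
])

```text
time_s: 4.15
position: [0.4485, -0.313, 0.1997]
tcp_rot: [[0.809, 0.587, -0.0], [0.587, -0.809, 0.0], [0.0, -0.0, -1.0]]
force: [-0.2, -0.2, 0.1]
opening: 0.997
```

```bash
python3 - <<'E'
from h import *
import cv2,pickle
s=readout.read_state();print(s["time_s"],s["position"],s["tcp_rot"].round(3).tolist(),s["force"])
c=camera_model("wrist");a=capture("wrist")
pickle.dump((a,c),open("w3.pkl","wb"))
u=proj(c,[[.4487,-.313,.126],[.4487,-.313,.032]]);print(u)
x,y=(u[0]).astype(int);x0,y0=x-80,y-60
cv2.imwrite("pics/4.png",cv2.resize(a[y0:y0+120,x0:x0+160],(800,600),interpolation=cv2.INTER_CUBIC));print(x0,y0)
hsv=cv2.cvtColor(a,cv2.COLOR_BGR2HSV);m=cv2.inRange(hsv,(105,140,40),(130,255,255))
k,l,st,ce=cv2.connectedComponentsWithStats(m);i=1+st[1:,4].argmax();print(st[i],ce[i],cv2.minAreaRect(np.argwhere(l==i)[:,::-1].astype(np.float32)))
E
```

```text
4.15 [ 0.44854531 -0.31304677  0.19972944] [[0.809, 0.587, -0.0], [0.587, -0.809, 0.0], [0.0, -0.0, -1.0]] [-0.16420113 -0.23610658  0.10591579]
[[258.51967796 196.80697027]
 [258.37334799 171.16943722]]
178 136
[246 173  23  33 535] [257.68411215 189.4728972 ] ((257.0, 189.0), (32.0, 22.0), 90.0)
```

View pics/4.png

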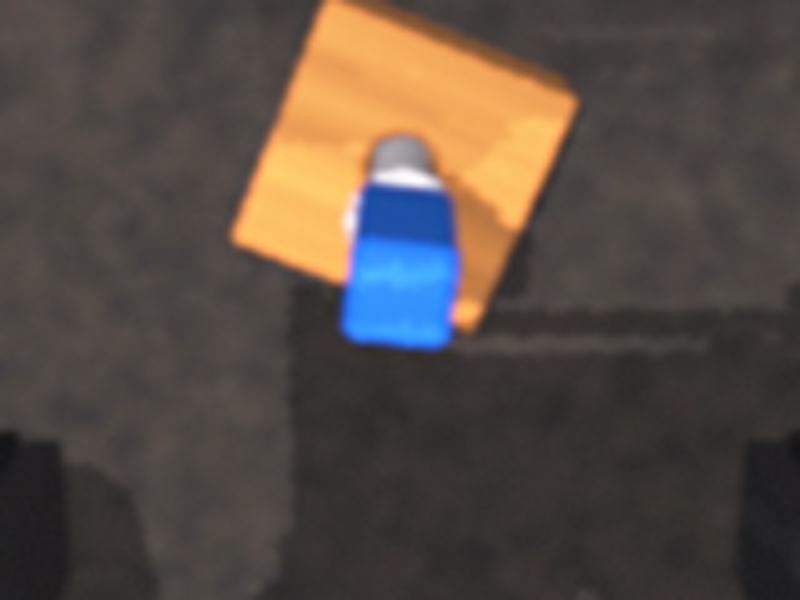

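The grip's top face is centred at (401,292), about 2 mm along tool +x from prediction and turned about 4° clockwise. I'll correct for that, descend and grip.

send_rows([
  [[0, 0, 4, 0, 0, 0, 1], [0, 0, 0, 0.2, 0, 3.6, 1], [0, 0, 0, 0, 0, 3.6, 1], [0, 0, 0, 0, 0, 3.6, 1], [0, 0, 0, 0, 0, 0, 1]],
])

```text
time_s: 4.7
position: [0.4477, -0.3092, 0.0877]
tcp_rot: [[0.849, 0.528, -0.007], [0.528, -0.849, 0.007], [-0.002, -0.01, -1.0]]
force: [-0.8, 0.5, 0.3]
opening: 1.001
```

send_rows([
  [[0, 0, 0, 0, 0, 0, -0.6], [0, 0, 0, 0, 0, 0, -0.6], [0, 0, 0, 0, 0, 0, -1], [0, 0, 0, 0, 0, 0, -1], [0, 0, 0, 0, 0, 0, -1]],
])

```text
time_s: 5.2
position: [0.4508, -0.3121, 0.0928]
tcp_rot: [[0.848, 0.53, 0.001], [0.53, -0.848, -0.001], [0.0, 0.002, -1.0]]
force: [0.1, 0.8, -0.8]
opening: 0.628
```

send_rows([
  [[0, 0, 0, 0, 0, 0, -1], [0, 0, 0, 0, 0, 0, -1], [0, 0, 0, 0, 0, 0, -1], [0, 0, 0, 0, 0, 0, -1], [0, 0, 0, 0, 0, 0, -1]],
])

```text
time_s: 5.7
position: [0.4503, -0.3116, 0.0917]
tcp_rot: [[0.848, 0.53, -0.0], [0.53, -0.848, 0.0], [-0.0, -0.0, -1.0]]
force: [-0.4, 0.1, 0.4]
opening: 0.228
```

send_rows([
  [[0, 0, 0, 0, 0, 0, -1], [0, 0, 0, 0, 0, 0, -1], [0, 0, 0, 0, 0, -1, -1], [0, 0, 0, 0, 0, -1.5, -1], [0, 0, 0, 0, 0, -1.5, -1]],
])

```text
time_s: 6.2
position: [0.4503, -0.3116, 0.1325]
tcp_rot: [[0.848, 0.53, -0.0], [0.53, -0.848, 0.0], [-0.0, -0.0, -1.0]]
force: [-0.9, -0.1, 0.0]
opening: 0.226
```

send_rows([
  [[0, 0, 0, 0, 0, -2.5, -1], [0, 0, 0, 0, 0, -2.5, -1], [0, 0, 0, 0, 0, -2, -1], [0, 0, 0, 0, 0, 0, -1], [0, 0, 0, 0, 0, 0, -1]],
])

```text
time_s: 6.7
position: [0.4503, -0.3116, 0.202]
tcp_rot: [[0.848, 0.53, 0.0], [0.53, -0.848, -0.0], [0.0, 0.001, -1.0]]
force: [-0.4, 0.6, -1.1]
opening: 0.228
```

```bash
sed -i 's/,(-90,50,50)\]/,(-90,50,50)]/; s/(472,305)/(517,312)/' fit.py; sed -i 's/(104,50,24),(104,-50,24)/(104,50,24)/; s/(40,275),(17,35)/(40,275)/' fit.py; python3 fit.py|head -3;python3 - <<'E'
from h import *
s=readout.read_state();print(s)
E
```

```text
[ 0.5093 -0.0545] 87.56
[[0.4, -0.6], [0.2, -0.2], [-0.0, 0.3], [0.8, -1.7], [-1.6, 2.0], [-0.3, -0.2], [-0.0, 0.5]]
socket,stub,dial [[0.4373, -0.0044, 0.05], [0.4347, -0.0663, 0.071], [0.5082, -0.0785, 0.097]]
{'time_s': 6.7, 'joint_positions': array([-4.63764393e+01,  2.57608589e+01,  9.45737756e+01, -4.63671833e-03,
        5.96299129e+01,  1.16318935e+01]), 'qvel': array([-0.13819346,  1.52843944,  1.4790667 , -0.03916181,  0.04375082,
        0.02856313]), 'tau': array([ 1.47042243e-02, -3.98426092e+01, -1.64890158e+01,  7.73287285e-02,
       -2.73566670e-02,  2.20143680e-03]), 'position': array([ 0.45026259, -0.31157521,  0.20199372]), 'tcp_rot': array([[ 8.48103479e-01,  5.29830489e-01,  3.76355078e-04],
       [ 5.29830619e-01, -8.48103336e-01, -4.96088696e-04],
       [ 5.63450810e-05,  6.20138993e-04, -9.99999806e-01]]), 'force': array([-0.41580136,  0.561971  , -1.07871011]), 'moment': array([-0.03911149,  0.03082915,  0.04721304]), 'opening': 0.22797931238186844}
```

send_rows([
  [[0, 0, 6.9, 0, 0, 0, -1], [0, 0, 6.9, 0, 0, 0, -1], [0, 0, 6.9, 0, 0, 0, -1], [0, 0, 6.9, 0, 0, 0, -1], [0, 0, 6.9, 0, 0, 0, -1]],
])

```text
time_s: 7.2
position: [0.4495, -0.3108, 0.1999]
tcp_rot: [[0.999, -0.049, -0.003], [-0.049, -0.999, 0.003], [-0.003, -0.003, -1.0]]
force: [0.2, -0.6, -1.4]
opening: 0.226
```

send_rows([
  [[0, 0, 0, -0.6, -4.6, 0, -1], [0, 0, 0, -0.6, -4.6, 0, -1], [0, 0, 0, -0.6, -4.6, 0, -1], [0, 0, 0, -0.6, -4.6, 0, -1], [0, 0, 0, 0, 0, 0, -1]],
])

```text
time_s: 7.7
position: [0.4303, -0.1203, 0.1999]
tcp_rot: [[0.999, -0.039, -0.008], [-0.038, -0.999, 0.006], [-0.008, -0.006, -1.0]]
force: [-0.4, 0.4, -1.5]
opening: 0.227
```

```bash
python3 - <<'E'
from h import *
import cv2,pickle
s=readout.read_state();print(s["time_s"],s["position"],s["tcp_rot"].round(3).tolist(),s["force"])
c=camera_model("wrist");a=capture("wrist")
pickle.dump((a,c),open("w5.pkl","wb"))
from fit import W
for q in[[.5093,-.0545,np.radians(87.56)]]:
  P=W(q,[(47,74,50),(-15,74,71),(-24,0,97),(70,97,50),(24,97,50),(-90,50,50)])
u=proj(c,P);print(u.round(1).tolist())
x0,y0=150,40
b=cv2.resize(a[y0:y0+180,x0:x0+240],(800,600),interpolation=cv2.INTER_CUBIC)
cv2.imwrite("pics/5.png",b)
E
```

```text
7.7 [ 0.43028352 -0.120282    0.19990172] [[0.999, -0.039, -0.008], [-0.038, -0.999, 0.006], [-0.008, -0.006, -1.0]] [-0.40185555  0.3645099  -1.4598002 ]
[ 0.5093 -0.0545] 87.56
[[0.4, -0.6], [0.2, -0.2], [-0.0, 0.3], [0.8, -1.7], [-1.6, 2.0], [-0.3, -0.2], [-0.0, 0.5]]
socket,stub,dial [[0.4373, -0.0044, 0.05], [0.4347, -0.0663, 0.071], [0.5082, -0.0785, 0.097]]
[ 0.4496 -0.3131] -75.85
[[-0.0, -0.1], [0.9, 4.1], [-0.2, -0.6], [-0.4, -0.3]]
[ 0.4478 -0.3125] -143.59
[[0.1, -0.8], [-0.2, 3.0], [1.5, 0.6], [-1.2, -1.2]]
[[ 0.44837072 -0.31273062  0.126     ]]
wing [[ 0.50790197 -0.05872878  0.105     ]
 [ 0.51611383 -0.10256555  0.105     ]] [[ 0.51267975 -0.08480333  0.112     ]]
dial centre [[187.57487965 160.97721573]] wing top mid [[298.89077841 213.8573139 ]] [[328.73797488 187.83048124]]
[[157.5, 171.9], [208.0, 177.1], [208.7, 106.6], [140.2, 190.6], [179.1, 190.9], [276.7, 151.9]]
```

View pics/5.png

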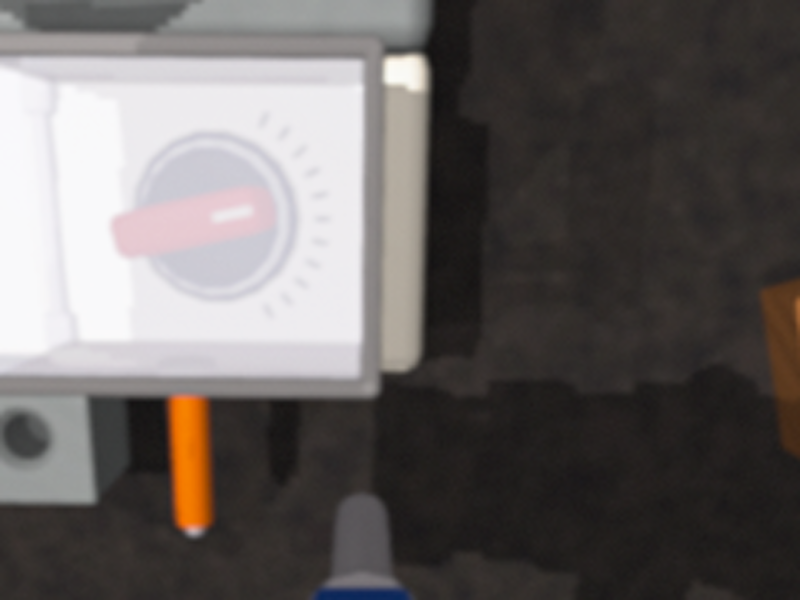

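The refined mill model matches this view: the hole is at (26,436) against a predicted (25,440), and the block corner is at (97,503) exactly. The roller centreline is at x≈191, and the pin's foot end at (362,493). I'll check the foot against the TCP.

```bash
python3 - <<'E'
from h import *
import pickle
a,c=pickle.load(open("w5.pkl","rb"))
s=readout.read_state();p=s["position"];R=s["tcp_rot"];print(s["time_s"],p,R.round(4).tolist())
t=np.radians(np.arange(0,360,5))
f=np.c_[5*np.cos(t),5*np.sin(t),0*t+85.7]/1e3
g=np.c_[7*np.cos(t),7*np.sin(t),0*t+80.7]/1e3
for n,k in(("foot",f),("shank",g)):
  u=(proj(c,[.4303,-.1203,.1999]+k@np.array([[.999,-.039,-.008],[-.038,-.999,.006],[-.008,-.006,-1]]).T)-[150,40])*10/3
  print(n,u.min(0),u.max(0),u.mean(0))
E
```

```text
7.75 [ 0.43229381 -0.12338353  0.20040771] [[0.9992, -0.0394, -0.0044], [-0.0394, -0.9992, 0.0027], [-0.0045, -0.0025, -1.0]]
foot [339.59053659 492.71108356] [375.12476317 526.39971073] [357.35786582 509.60476327]
shank [331.98146553 491.24040349] [382.65223163 539.18482706] [357.31728624 515.31279925]
```

send_rows([
  [[0, 0, 0, 0, 0, 2, -1], [0, 0, 0, 0, 0, 2, -1], [0, 0, 0, -0.1, 0, 1.9, -1], [0, 0, 0, 0, 0, 0, -1], [0, 0, 0, 0, -1.5, 0, -1]],
])

```text
time_s: 8.25
position: [0.4348, -0.1138, 0.1422]
tcp_rot: [[0.999, -0.047, -0.0], [-0.047, -0.999, -0.0], [-0.0, 0.0, -1.0]]
force: [0.6, 0.2, -0.4]
opening: 0.229
```

send_rows([
  [[0, 0, 0, 0, -1.5, 0, -1], [0, 0, 0, 0, -0.8, 0, -1], [0, 0, 0, 0, -0.8, 0, -1], [0, 0, 0, 0, -0.8, 0, -1], [0, 0, 0, 0, -0.8, 0, -1]],
])

```text
time_s: 8.75
position: [0.4374, -0.0672, 0.1436]
tcp_rot: [[0.999, -0.04, 0.002], [-0.04, -0.999, -0.006], [0.002, 0.006, -1.0]]
force: [-2.5, -6.8, 2.5]
opening: 0.227
```

```bash
python3 - <<'E'
from h import *
s=readout.read_state();print(s)
E
```

```text
{'time_s': 8.75, 'joint_positions': array([-23.07083303,  24.04076211, 112.30280769,  -0.39341245,
        43.41129754,  69.5318625 ]), 'qvel': array([ 9.88310273, -0.62860147,  1.28579325,  0.77136918,  0.37469918,
        9.91219753]), 'tau': array([  3.10743101, -30.12723327,  -9.26556051,   2.06568159,
         0.05914777,  -0.11507917]), 'position': array([ 0.43735158, -0.06720046,  0.14357979]), 'tcp_rot': array([[ 0.99917965, -0.04044291,  0.00209784],
       [-0.04042964, -0.99916424, -0.00602247],
       [ 0.00233966,  0.00593272, -0.99997966]]), 'force': array([-2.47023109, -6.84212621,  2.48200956]), 'moment': array([-1.53262485,  0.67230912,  0.006342  ]), 'opening': 0.22706749653652591}
```

send_rows([
  [[0, 0, 0, 0, -0.5, 0, -1], [0, 0, 0, 0, -0.5, 0, -1], [0, 0, 0, 0, -0.5, 0, -1], [0, 0, 0, 0, 0, 0, -1], [0, 0, 0, 0, 0, 0, -1]],
])

```text
time_s: 9.25
position: [0.4367, -0.0496, 0.1426]
tcp_rot: [[0.999, -0.043, -0.0], [-0.043, -0.999, 0.0], [-0.0, -0.0, -1.0]]
force: [-0.1, -1.2, -0.7]
opening: 0.223
```

```bash
python3 - <<'E'
from h import *
s=readout.read_state();print(s["position"],s["force"],s["moment"],s["tcp_rot"].round(4).tolist())
E
```

```text
[ 0.4367091  -0.04955921  0.14264993] [-0.10981425 -1.17869387 -0.71214375] [-0.1633804  -0.02916979 -0.00575186] [[0.9991, -0.0433, -0.0004], [-0.0433, -0.9991, 0.0002], [-0.0004, -0.0002, -1.0]]
```

send_rows([
  [[0, 0, 0, 0, -0.6, 0, -1], [0, 0, 0, 0, -0.6, 0, -1], [0, 0, 0, -0.05, -0.6, 0, -1], [0, 0, 0, 0, -0.6, 0, -1], [0, 0, 0, 0, -0.6, 0, -1]],
])

```text
time_s: 9.75
position: [0.4376, -0.0192, 0.1428]
tcp_rot: [[0.999, -0.044, -0.0], [-0.044, -0.999, 0.0], [-0.0, -0.0, -1.0]]
force: [0.1, -1.0, -0.5]
opening: 0.224
```

send_rows([
  [[0, 0, 0, -0.05, -0.5, 0, -1], [0, 0, 0, 0, -0.5, 0, -1], [0, 0, 0, 0, -0.4, 0, -1], [0, 0, 0, 0, 0, 0, -1], [0, 0, 0, 0, 0, 0, -1]],
])

```text
time_s: 10.25
position: [0.4374, -0.0056, 0.1427]
tcp_rot: [[0.999, -0.043, -0.001], [-0.043, -0.999, 0.0], [-0.001, -0.0, -1.0]]
force: [-0.8, -0.7, -1.0]
opening: 0.234
```

```bash
python3 - <<'E'
from h import *
import cv2,pickle
s=readout.read_state();print(s["position"],s["force"],s["moment"],s["tcp_rot"].round(4).tolist())
c=camera_model("wrist");a=capture("wrist");d=capture("side")
pickle.dump((a,c,d),open("w6.pkl","wb"))
u=proj(c,[.4373,-.0044,.05]);v=proj(c,s["position"]-[0,0,.0857])[0];print(u,v)
x,y=np.clip(v.astype(int),[80,70],[430,310])
A=cv2.resize(a[y-70:y+50,x-80:x+80],(800,600),interpolation=cv2.INTER_CUBIC)
cc=camera_model("side");z=proj(cc,s["position"])[0].astype(int);D=d[z[1]-50:z[1]+50,z[0]-40:z[0]+40]
print(x-80,y-70,z)
cv2.imwrite("pics/6.png",np.hstack([cv2.resize(A,(480,360)),cv2.resize(D,(288,360),interpolation=cv2.INTER_CUBIC)]))
E
```

```text
[ 0.43740779 -0.00564137  0.14266392] [-0.79782226 -0.69878193 -1.03791946] [-0.14706684  0.0723164  -0.00780235] [[0.9991, -0.0434, -0.0008], [-0.0434, -0.9991, 0.0002], [-0.0008, -0.0001, -1.0]]
[[255.92140327 190.67677955]] [257.18924972 192.82636846]
177 122 [278 179]
```

View pics/6.png

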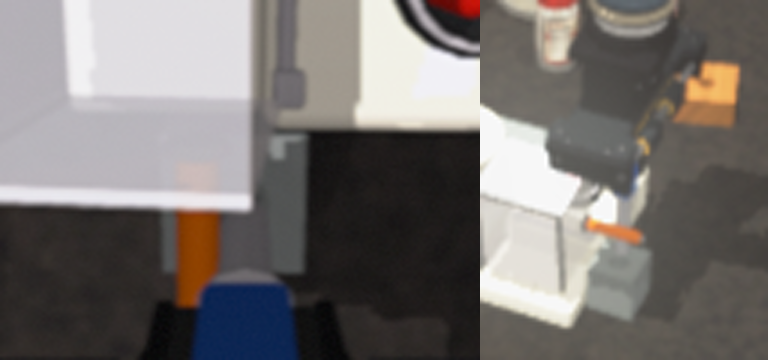

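send_rows([
  [[0, 0, 0, 0, -0.2, 0, -1], [0, 0, 0, 0, 0, 0.4, -1], [0, 0, 0, 0, 0, 0.4, -1], [0, 0, 0, 0, 0, 0.4, -1], [0, 0, 0, 0, 0, 0, -1]],
])

```text
time_s: 10.85
position: [0.4379, -0.0036, 0.1301]
tcp_rot: [[0.999, -0.044, -0.0], [-0.044, -0.999, 0.001], [-0.0, -0.001, -1.0]]
force: [0.9, 0.9, -1.5]
opening: 0.228
```

```bash
cat >st.py <<'E'
from h import *
s=readout.read_state()
for k in("time_s","position","force","moment","opening"):print(k,np.round(s[k],4))
E
python3 st.py
```

```text
time_s 10.85
position [ 0.4379 -0.0036  0.1301]
force [ 0.8639  0.8752 -1.4757]
moment [ 0.2306 -0.1779 -0.0017]
opening 0.2282
```

send_rows([
  [[0, 0, 0, 0, 0, 0.4, -1], [0, 0, 0, 0, 0, 0.4, -1], [0, 0, 0, 0, 0, 0.3, -1], [0, 0, 0, 0, 0, 0, -1], [0, 0, 0, 0, 0, 0, -1]],
])

```text
time_s: 11.35
position: [0.4377, -0.0036, 0.1195]
tcp_rot: [[0.999, -0.044, -0.0], [-0.044, -0.999, 0.001], [-0.0, -0.001, -1.0]]
force: [-0.3, 2.2, -2.6]
opening: 0.229
```

```bash
python3 st.py
```

```text
time_s 11.35
position [ 0.4377 -0.0036  0.1195]
force [-0.3258  2.2187 -2.6195]
moment [ 0.74   -0.2318 -0.0082]
opening 0.2289
```

send_rows([
  [[0, 0, 0, 0, -0.1, 0, -1], [0, 0, 0, 0, 0, 0.25, -1], [0, 0, 0, 0, 0, 0.25, -1], [0, 0, 0, 0, 0, 0.2, -1], [0, 0, 0, 0, 0, 0, -1]],
])

```text
time_s: 11.85
position: [0.4378, -0.003, 0.1125]
tcp_rot: [[0.999, -0.044, -0.0], [-0.044, -0.999, -0.0], [-0.0, 0.0, -1.0]]
force: [0.1, -0.9, -0.7]
opening: 0.226
```

```bash
python3 st.py
```

```text
time_s 11.85
position [ 0.4378 -0.003   0.1125]
force [ 0.0904 -0.8722 -0.7094]
moment [-0.1508 -0.0517 -0.0352]
opening 0.2265
```

Foot is at about 27 mm, with gentle forces. The hole bottom is at 22 mm.

send_rows([
  [[0, 0, 0, 0, 0, 0.15, -1], [0, 0, 0, 0, 0, 0.1, -1], [0, 0, 0, 0, 0, 0.1, -1], [0, 0, 0, 0, 0, 0, -1], [0, 0, 0, 0, 0, 0, -1]],
])

```text
time_s: 12.35
position: [0.4379, -0.0028, 0.1092]
tcp_rot: [[0.999, -0.044, -0.0], [-0.044, -0.999, 0.0], [-0.0, -0.0, -1.0]]
force: [0.6, 0.1, -0.4]
opening: 0.225
```

```bash
python3 st.py
```

```text
time_s 12.35
position [ 0.4379 -0.0028  0.1092]
force [ 0.6251  0.0731 -0.4058]
moment [-0.0042  0.0028 -0.0327]
opening 0.2254
```

send_rows([
  [[0, 0, 0, 0, 0, 0.1, -1], [0, 0, 0, 0, 0, 0, -0.5], [0, 0, 0, 0, 0, 0, -0.3], [0, 0, 0, 0, 0, 0, -0.15], [0, 0, 0, 0, 0, 0, -0.15]],
])

```text
time_s: 12.85
position: [0.4379, -0.0028, 0.1083]
tcp_rot: [[0.999, -0.044, 0.0], [-0.044, -0.999, 0.0], [0.0, -0.0, -1.0]]
force: [1.5, 0.0, -0.4]
opening: 0.399
```

```bash
python3 - <<'E'
exec(open("st.py").read())
import cv2,pickle
d=capture("side");a=capture("wrist");pickle.dump((a,camera_model("wrist"),d),open("w7.pkl","wb"))
z=proj(camera_model("side"),[.45,-.03,.1])[0].astype(int)
D=d[z[1]-50:z[1]+50,z[0]-50:z[0]+50]
cv2.imwrite("pics/7.png",np.hstack([cv2.resize(a[60:240,140:380],(480,360),interpolation=cv2.INTER_CUBIC),cv2.resize(D,(320,360)[::1],interpolation=cv2.INTER_CUBIC)]))
E
```

```text
time_s 12.85
position [ 0.4379 -0.0028  0.1083]
force [ 1.5     0.0132 -0.3966]
moment [-0.0317 -0.0079  0.0037]
opening 0.3988
```

View pics/7.png

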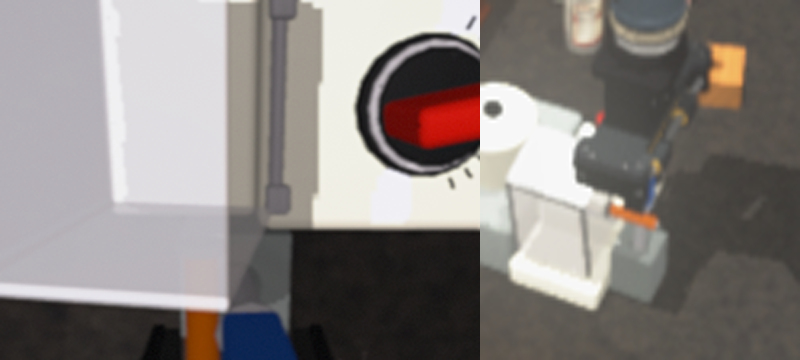

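The hood stands open, with the pin upright beside the roller at (205,330). I'll open wider and rise.

send_rows([
  [[0, 0, 0, 0, 0, 0, 0.2], [0, 0, 0, 0, 0, 0, 0.3], [0, 0, 0, 0, 0, 0, 0.3], [0, 0, 0, 0, 0, -0.5, 0.3], [0, 0, 0, 0, 0, -1, 0.3]],
])

```text
time_s: 13.45
position: [0.4374, -0.0027, 0.1233]
tcp_rot: [[0.999, -0.044, -0.002], [-0.044, -0.999, 0.001], [-0.002, -0.0, -1.0]]
force: [-0.4, -0.8, 0.7]
opening: 0.644
```

```bash
python3 - <<'E'
exec(open("st.py").read())
import cv2
d=capture("side");cv2.imwrite("pics/8a.png",d)
for n in("hood","stub","prop_grip"):print(n,[(np.round(x["location"],3).tolist(),round(x["p"],2)) for x in spot_in("side",n)[:2]])
E
```

```text
time_s 13.45
position [ 0.4374 -0.0027  0.1233]
force [-0.4259 -0.806   0.6843]
moment [0.0683 0.0157 0.013 ]
opening 0.6439
hood [([0.507, 0.054, 0.112], 0.61)]
stub [([0.509, 0.05, 0.118], 0.59), ([0.538, 0.027, 0.068], 0.45)]
prop_grip []
```

send_rows([
  [[0, 0, 0, 0, 0, -2, 0.3], [0, 0, 0, 0, 0, -3, 0.3], [0, 0, 0, 0, 0, -4, 0.3], [0, 0, 0, 0, 0, -4, 0.3], [0, 0, 0, 0, 0, 0, 0.3]],
])

```text
time_s: 14.15
position: [0.4413, -0.0036, 0.258]
tcp_rot: [[0.999, -0.044, 0.012], [-0.043, -0.999, -0.003], [0.012, 0.002, -1.0]]
force: [0.1, -0.3, 0.3]
opening: 0.653
```

```bash
python3 - <<'E'
exec(open("st.py").read())
import cv2,pickle
a=capture("wrist");c=camera_model("wrist");d=capture("side");pickle.dump((a,c,d),open("w8.pkl","wb"))
z=proj(camera_model("side"),[.45,-.03,.1])[0].astype(int)
D=d[z[1]-50:z[1]+50,z[0]-45:z[0]+45]
cv2.imwrite("pics/8.png",np.hstack([cv2.resize(a[30:270,140:400],(520,480),interpolation=cv2.INTER_CUBIC),cv2.resize(D,(280,480),interpolation=cv2.INTER_CUBIC)]))
from scipy.spatial.transform import Rotation
print(c["pose"].round(4).tolist(),s["tcp_rot"].round(4).tolist())
E
```

```text
time_s 14.15
position [ 0.4413 -0.0036  0.258 ]
force [ 0.088  -0.3263  0.2885]
moment [-0.0534 -0.0491 -0.0295]
opening 0.6535
[[-0.0429, 0.953, 0.2998, 0.5216], [-0.9991, -0.0417, -0.0105, -0.0071], [0.0025, -0.3, 0.9539, 0.4183], [0.0, 0.0, 0.0, 1.0]] [[0.999, -0.0435, 0.0115], [-0.0435, -0.999, -0.003], [0.0116, 0.0025, -0.9999]]
```

View pics/8.png

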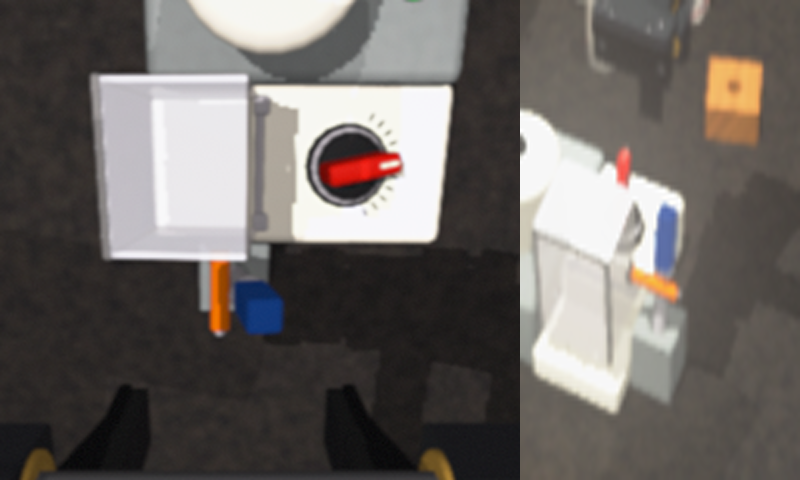

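The hood is propped: the pin leans in the socket at (258,305) against the roller at (220,297). The dial is exposed with its disc at (348,165). Next I'll move over the dial and align the jaws.

send_rows([
  [[0, 0, 0, 2.46, 2.41, 0, 0.2], [0, 0, 0, 2.46, 2.41, 0, 0.2], [0, 0, 0, 2.46, 2.41, 0, 0.2], [0, 0, -7.9, 0, 0, 0, 0.2], [0, 0, -7.9, 0, 0, 0, 0.2]],
])

```text
time_s: 14.75
position: [0.5078, -0.0788, 0.2507]
tcp_rot: [[0.972, 0.234, -0.005], [0.234, -0.972, 0.002], [-0.004, -0.003, -1.0]]
force: [0.2, 0.7, -0.4]
opening: 0.605
```

send_rows([
  [[0, 0, -7.9, 0, 0, 0, 0.2], [0, 0, -7.9, 0, 0, 0, 0.2], [0, 0, -7.9, 0, 0, 0, 0.2], [0, 0, -7.9, 0, 0, 0, 0.2], [0, 0, -7.9, 0, 0, 0, 0.2]],
])

```text
time_s: 15.25
position: [0.507, -0.0778, 0.2509]
tcp_rot: [[0.6, 0.8, -0.005], [0.8, -0.6, 0.002], [-0.001, -0.005, -1.0]]
force: [-0.7, -0.0, -0.4]
opening: 0.601
```

send_rows([
  [[0, 0, -7.9, 0, 0, 0, 0.2], [0, 0, -7.9, 0, 0, 0, 0.2], [0, 0, -7.9, 0, 0, 0, 0.2], [0, 0, -7.9, 0, 0, 0, 0.2], [0, 0, -7.9, 0, 0, 0, 0.2]],
])

```text
time_s: 15.75
position: [0.507, -0.0778, 0.2509]
tcp_rot: [[-0.046, 0.999, -0.005], [0.999, 0.046, 0.002], [0.002, -0.005, -1.0]]
force: [-0.6, 0.1, 0.1]
opening: 0.604
```

send_rows([
  [[0, 0, -7.9, 0, 0, 0, 0.2], [0, 0, 0, 0, 0, 2, 0.2], [0, 0, 0, 0, 0, 2, 0.2], [0, 0, 0, 0, 0, 0, 0.2], [0, 0, 0, 0, 0, 0, 0.2]],
])

```text
time_s: 16.25
position: [0.5075, -0.078, 0.2119]
tcp_rot: [[-0.177, 0.984, -0.004], [0.984, 0.177, 0.001], [0.002, -0.003, -1.0]]
force: [0.6, 0.2, 0.3]
opening: 0.601
```

```bash
python3 - <<'E'
exec(open("st.py").read())
import cv2,pickle
c=camera_model("wrist");a=capture("wrist");pickle.dump((a,c),open("w9.pkl","wb"))
print(s["tcp_rot"].round(4).tolist(),s["joint_positions"].round(1))
u=proj(c,[[.5082,-.0785,.112],[.5082,-.0785,.07]]);print(u)
x,y=u[0].astype(int);x0,y0=x-80,y-60;print(x0,y0)
cv2.imwrite("pics/9.png",cv2.resize(a[y0:y0+120,x0:x0+160],(800,600),interpolation=cv2.INTER_CUBIC))
E
```

```text
time_s 16.25
position [ 0.5075 -0.078   0.2119]
force [0.6006 0.184  0.2555]
moment [-0.0205 -0.1401 -0.0486]
opening 0.6012
[[-0.1769, 0.9842, -0.0035], [0.9842, 0.1769, 0.0014], [0.002, -0.0032, -1.0]] [-21.2  22.6  98.5   0.   59.2 -31.4]
[[260.77926885 190.23020142]
 [260.58597771 178.81234312]]
180 130
```

View pics/9.png

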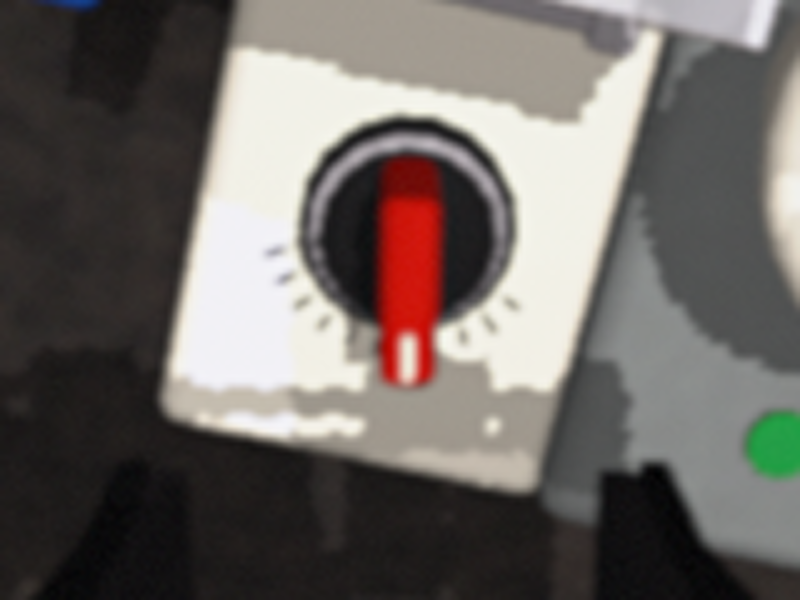

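The wing is centred at (409,290) and lines up with the tool. It needs a correction of about +2 mm in x and +1 mm in y. I'll descend and grip it.

send_rows([
  [[0, 0, 0, 0.2, 0.1, 3, 0.2], [0, 0, 0, 0, 0, 3, 0.2], [0, 0, 0, 0, 0, 3, 0.2], [0, 0, 0, 0, 0, 2.8, 0.2], [0, 0, 0, 0, 0, 0, 0.2]],
])

```text
time_s: 16.8
position: [0.5073, -0.0755, 0.093]
tcp_rot: [[-0.177, 0.984, -0.006], [0.984, 0.177, 0.002], [0.003, -0.005, -1.0]]
force: [-0.3, 0.2, -1.2]
opening: 0.602
```

send_rows([
  [[0, 0, 0, 0, 0, 0, 0], [0, 0, 0, 0, 0, 0, -0.3], [0, 0, 0, 0, 0, 0, -0.5], [0, 0, 0, 0, 0, 0, -0.6], [0, 0, 0, 0, 0, 0, -0.7]],
])

```text
time_s: 17.3
position: [0.5095, -0.0763, 0.0961]
tcp_rot: [[-0.177, 0.984, 0.002], [0.984, 0.177, -0.001], [-0.001, 0.001, -1.0]]
force: [0.1, 0.2, 0.6]
opening: 0.23
```

send_rows([
  [[0, 0, 0, 0, 0, 0, -0.8], [0, 0, 0, 0, 0, 0, -1], [0, 0, 0, 0, 0, 0, -1], [0, 0, 0, 0, 0, 0, -1], [0, 0, 0, 0, 0, 0, -1]],
])

```text
time_s: 17.8
position: [0.51, -0.0762, 0.0957]
tcp_rot: [[-0.177, 0.984, 0.002], [0.984, 0.177, -0.0], [-0.001, 0.002, -1.0]]
force: [2.2, 2.5, 5.0]
opening: 0.135
```

```bash
python3 st.py
```

```text
time_s 17.8
position [ 0.51   -0.0762  0.0957]
force [2.1836 2.52   4.978 ]
moment [ 0.3552 -0.5251  0.0136]
opening 0.1355
```

send_rows([
  [[0, 0, 5, 0, 0, 0, -1], [0, 0, 5, 0, 0, 0, -1], [0, 0, 5, 0, 0, 0, -1], [0, 0, 5, 0, 0, 0, -1], [0, 0, 0, 0, 0, 0, -1]],
])

```text
time_s: 18.3
position: [0.51, -0.0762, 0.0957]
tcp_rot: [[0.17, 0.985, 0.002], [0.985, -0.17, -0.0], [0.0, 0.002, -1.0]]
force: [3.2, 2.9, 5.3]
opening: 0.136
```

```bash
python3 st.py
```

```text
time_s 18.3
position [ 0.51   -0.0762  0.0957]
force [3.1919 2.8748 5.3057]
moment [ 4.525e-01 -5.984e-01 -3.000e-04]
opening 0.1358
```

send_rows([
  [[0, 0, 4, 0, 0, 0, -1], [0, 0, 4, 0, 0, 0, -1], [0, 0, 4, 0, 0, 0, -1], [0, 0, 0, 0, 0, 0, -1], [0, 0, 0, 0, 0, 0, -1]],
])

```text
time_s: 18.8
position: [0.5101, -0.0762, 0.0957]
tcp_rot: [[0.37, 0.929, 0.002], [0.929, -0.37, -0.0], [0.001, 0.002, -1.0]]
force: [2.2, 2.1, 6.0]
opening: 0.139
```

```bash
python3 st.py
```

```text
time_s 18.8
position [ 0.5101 -0.0762  0.0957]
force [2.1972 2.1269 5.9654]
moment [ 0.4375 -0.6127  0.0037]
opening 0.1391
```

send_rows([
  [[0, 0, 2, 0, 0, 0, -1], [0, 0, 2, 0, 0, 0, -1], [0, 0, 2, 0, 0, 0, -1], [0, 0, 0, 0, 0, 0, -1], [0, 0, 0, 0, 0, 0, -1]],
])

```text
time_s: 19.3
position: [0.5101, -0.0762, 0.0957]
tcp_rot: [[0.465, 0.885, 0.002], [0.885, -0.465, -0.0], [0.001, 0.002, -1.0]]
force: [2.6, 2.2, 5.9]
opening: 0.133
```

```bash
python3 st.py
```

```text
time_s 19.3
position [ 0.5101 -0.0762  0.0957]
force [2.6411 2.2205 5.9008]
moment [ 0.417  -0.5639  0.0696]
opening 0.1334
```

send_rows([
  [[0, 0, 2, 0, 0, 0, -1], [0, 0, 2, 0, 0, 0, -1], [0, 0, 2, 0, 0, 0, -1], [0, 0, 0, 0, 0, 0, -1], [0, 0, 0, 0, 0, 0, -1]],
])

```text
time_s: 19.8
position: [0.5101, -0.0763, 0.0957]
tcp_rot: [[0.555, 0.832, 0.002], [0.832, -0.555, -0.0], [0.001, 0.002, -1.0]]
force: [3.5, 2.9, 5.6]
opening: 0.136
```

```bash
python3 st.py; python3 -c "
from h import *;print(readout.read_state()['joint_positions'][5],readout.read_state()['tau'])"
```

```text
time_s 19.8
position [ 0.5101 -0.0763  0.0957]
force [3.5292 2.8751 5.5675]
moment [ 0.4202 -0.6133  0.0427]
opening 0.1363
12.713292020332432 [ -1.49538394 -35.75109601  -7.83066452  -0.62666031   0.59761785
   0.03805123]
```

```bash
cat >t.py <<'E'
from h import *
s=readout.read_state();R=s["tcp_rot"]
print("yaw",round(np.degrees(np.arctan2(R[1,0],R[0,0])),2),"tau6",s["tau"][5].round(4),"Mz",s["moment"][2].round(3),s["force"].round(1),s["time_s"])
E
python3 t.py
```

```text
yaw 56.31 tau6 0.0381 Mz 0.043 [3.5 2.9 5.6] 19.8
```

send_rows([
  [[0, 0, 2, 0, 0, 0, -1], [0, 0, 2, 0, 0, 0, -1], [0, 0, 1, 0, 0, 0, -1], [0, 0, 0, 0, 0, 0, -1], [0, 0, 0, 0, 0, 0, -1]],
])

```text
time_s: 20.3
position: [0.5102, -0.0763, 0.0957]
tcp_rot: [[0.625, 0.781, 0.002], [0.781, -0.625, -0.0], [0.001, 0.002, -1.0]]
force: [2.7, 2.2, 5.9]
opening: 0.13
```

```bash
python3 t.py
```

```text
yaw 51.31 tau6 0.037 Mz 0.047 [2.7 2.2 5.9] 20.3
```

send_rows([
  [[0, 0, 2, 0, 0, 0, -1], [0, 0, 2, 0, 0, 0, -1], [0, 0, 1, 0, 0, 0, -1], [0, 0, 0, 0, 0, 0, -1], [0, 0, 0, 0, 0, 0, -1]],
])

```text
time_s: 20.8
position: [0.5102, -0.0763, 0.0957]
tcp_rot: [[0.691, 0.723, 0.002], [0.723, -0.691, -0.001], [0.001, 0.002, -1.0]]
force: [2.7, 2.3, 5.1]
opening: 0.131
```

```bash
python3 t.py
```

```text
yaw 46.33 tau6 0.0966 Mz 0.124 [2.7 2.3 5.1] 20.8
```

The burrs meet near yaw 50.6°: torque rises from 0.037 to 0.097. I'll press on about 8° more.

send_rows([
  [[0, 0, 2, 0, 0, 0, -1], [0, 0, 2, 0, 0, 0, -1], [0, 0, 1, 0, 0, 0, -1], [0, 0, 0, 0, 0, 0, -1], [0, 0, 0, 0, 0, 0, -1]],
])

```text
time_s: 21.3
position: [0.5102, -0.0763, 0.0957]
tcp_rot: [[0.751, 0.661, 0.002], [0.661, -0.751, -0.001], [0.001, 0.002, -1.0]]
force: [3.2, 2.8, 4.8]
opening: 0.133
```

```bash
python3 t.py
```

```text
yaw 41.34 tau6 0.1633 Mz 0.137 [3.2 2.8 4.8] 21.3
```

send_rows([
  [[0, 0, 1.5, 0, 0, 0, -1], [0, 0, 1.5, 0, 0, 0, -1], [0, 0, 0, 0, 0, 0, -1], [0, 0, 0, 0, 0, 0, -1], [0, 0, 0, 0, 0, 0, -1]],
])

```text
time_s: 21.8
position: [0.5102, -0.0763, 0.0957]
tcp_rot: [[0.784, 0.621, 0.002], [0.621, -0.784, -0.001], [0.002, 0.002, -1.0]]
force: [2.9, 2.3, 5.7]
opening: 0.135
```

```bash
python3 t.py
```

```text
yaw 38.36 tau6 0.2013 Mz 0.212 [2.9 2.3 5.7] 21.8
```

send_rows([
  [[0, 0, 0, 0, 0, 0, -1], [0, 0, 0, 0, 0, 0, -1], [0, 0, 0, 0, 0, 0, -1], [0, 0, 0, 0, 0, 0, -1], [0, 0, 0, 0, 0, 0, -1]],
])

```text
time_s: 22.3
position: [0.5102, -0.0763, 0.0957]
tcp_rot: [[0.784, 0.621, 0.002], [0.621, -0.784, -0.001], [0.002, 0.002, -1.0]]
force: [2.1, 2.7, 5.8]
opening: 0.133
```

```bash
python3 t.py
```

```text
yaw 38.36 tau6 0.2013 Mz 0.176 [2.1 2.7 5.8] 22.3
```

send_rows([
  [[0, 0, 0, 0, 0, 0, -0.4], [0, 0, 0, 0, 0, 0, -0.2], [0, 0, 0, 0, 0, 0, 0], [0, 0, 0, 0, 0, 0, 0.1], [0, 0, 0, 0, 0, 0, 0.2]],
])

```text
time_s: 22.8
position: [0.5082, -0.076, 0.0948]
tcp_rot: [[0.786, 0.618, -0.002], [0.618, -0.786, 0.001], [-0.001, -0.002, -1.0]]
force: [-1.0, 0.4, -0.0]
opening: 0.506
```

send_rows([
  [[0, 0, 0, 0, 0, 0, 0.2], [0, 0, 0, 0, 0, 0, 0.2], [0, 0, 0, 0, 0, -1, 0.2], [0, 0, 0, 0, 0, -3, 0.2], [0, 0, 0, 0, 0, -3, 0.2]],
])

```text
time_s: 23.3
position: [0.5085, -0.076, 0.1661]
tcp_rot: [[0.786, 0.618, -0.002], [0.618, -0.786, 0.001], [-0.001, -0.002, -1.0]]
force: [1.3, -0.0, 0.5]
opening: 0.598
```

send_rows([
  [[0, 0, 0, 0, 0, -4, 0.2], [0, 0, 0, 0, 0, -4, 0.2], [0, 0, 0, 0, 0, 0, 0.2], [0, 0, 0, 0, 0, 0, 0.2], [0, 0, 0, 0, 0, 0, 0.2]],
])

```text
time_s: 23.8
position: [0.5081, -0.0758, 0.2446]
tcp_rot: [[0.786, 0.618, -0.002], [0.618, -0.786, 0.001], [-0.001, -0.002, -1.0]]
force: [-0.3, -0.4, 0.0]
opening: 0.6
```

```bash
python3 - <<'E'
exec(open("st.py").read())
import cv2
a=capture("wrist");d=capture("side")
D=cv2.resize(d[80:230,170:330],(400,375),interpolation=cv2.INTER_CUBIC)
cv2.imwrite("pics/10.png",np.hstack([cv2.resize(a,(400,375)),D]))
E
```

```text
time_s 23.8
position [ 0.5081 -0.0758  0.2446]
force [-0.3015 -0.4081  0.0462]
moment [-0.0075  0.0296  0.0246]
opening 0.5995
```

View pics/10.png

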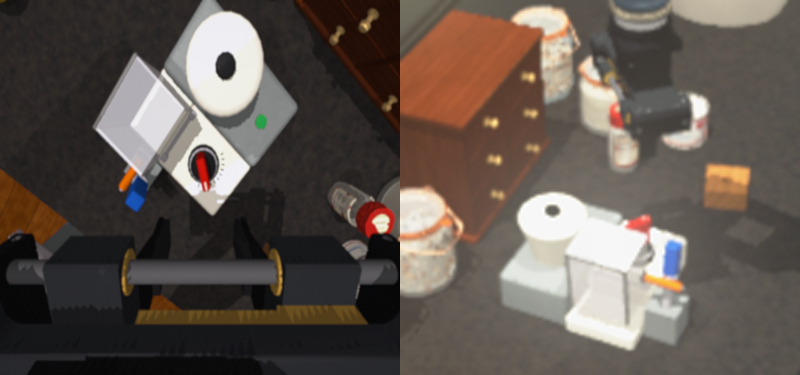

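The hood is still propped, with the pin at (137,193) against the roller at (127,180). The dial (203,170) has turned and the bystanders are undisturbed. The arm is clear, so I'm handing in.

```bash
python3 -c "
from rig import bot;print(bot.hand_in())"
```

```text
the job is handed in; nothing more can be done
None
```

The mill is zeroed and handed in, with the hood still propped open. It took about 24 s of the 72 s allowed.

- **Pin and hood:** I took the pin from its stand and pushed the roller over with it to swing the hood up. The largest sideways reading was about 7 N, while the arm was moving; settled readings were about 1 to 2 N. I released the pin in the socket with its foot about 1 mm above the calculated bottom of the hole. I didn't measure the hood angle, but the final wrist and side pictures show the hood standing on the pin.
- **Dial:** I gripped the wing and turned it clockwise until the torque rose at about 50° (0.87 rad) of turn. I pressed on to 0.20 N m and held it for about half a second. That is about 0.25 rad of wind-up, well short of jamming. The last joint's torque read 0.201 N m throughout, while the wrist moment was noisier at 0.18 to 0.21 N m. I then let go and lifted clear.
- **Last checks:** Force readings were near zero with the arm clear. The jar and tin looked undisturbed in the last pictures. The onion was out of their frame, but the arm never went near it.
- **Disagreements:** Wrist-camera estimates of the pin and dial differed by 1 to 2 mm between views, so I corrected for that before each grasp. While I gripped the dial, the wrist showed a steady side load of about 5 to 6 N, which went away on release.

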